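Take out the spent filter, close its bay and hold the panel on its seal

ROBOT

A 6-joint arm with a two-finger parallel gripper is mounted at the origin on the work surface. World frame = base frame: x ahead of the robot, y to its left, z up, the work surface at z = 0. Lengths are in m, angles in rad, forces in N, time in s.
With the tool pointing down it reaches from about 0.275 to 0.725 m from the base axis. Payload 15.9 kg.
Tool frame: the origin (TCP) lies between the finger pads; the fingertips stand 14 mm ahead of it and the grasp point (between the pads) lies 5 mm behind it (ctrl.finger_overhang is the distance from the TCP to the fingertips, in m); z points along the fingers, y is the line along which they close (so a half turn about z gives the same grasp; the last joint's range is limited). The gripper opens to 85 mm and grips with 20 to 120 N. Pads are 22 mm wide; open, the fingers measure 114 mm over their backs; the gripper's body (76 mm by 85 mm) begins 54 mm behind the grasp point. The pads swing forward as they close: fully open they stand 13 mm farther back than shut.
Start: joints at [-1.221, 0.213, -0.034, 1.323, 0, 1.571], TCP at [0.171, -0.47, 0.245] pointing down, gripper open.
Joint ranges: [-2.98, 2.98], [-0.74, 1.72], [-1.14, 1.35], [-2.1, 2.04], [-1.57, 1.44], [-3.14, 3.14]. Speed limits (rad/s): [1.89, 1.89, 2.39, 2.57, 3.14, 3.14].

INTERFACE

Orientations are given as [roll, pitch, yaw] about the fixed x, y, z axes, in that order (R = Rz(yaw) Ry(pitch) Rx(roll)).
In Python, from cell import ctrl, snapshot, camera_model, nets gives the robot as it stands.
- The arm moves only by the shell command python3 -m creep 'ROWS' [FORCE]. ROWS is JSON, a list of rows, each a list of 7 numbers: the shift along the tool's x, y, z normalised to -1 to 1, where 1 is 0.2 m, then the turn, a rotation vector about the tool's x, y, z normalised to -1 to 1, where 1 is 2 pi rad, then the opening, from 0 (shut) to 1 (fully open). In form: [[dx, dy, dz, rx, ry, rz, fingers], ...]. A call has exactly 5 rows; each row is the pose to reach, as a shift and turn from the pose commanded when the call began, along the tool's axes at that moment, turning the shorter way round; what a row does not reach only later rows make up. A row lasts 1/8 s, in which the tool goes at most 62.5 mm and 10.7 degrees, less where a joint would pass 70% of its speed; a pose out of reach is approached as far as the arm can. A call with a number of a shift or a turn outside -1 to 1 is refused whole. A call with a gripper value outside its range is refused whole. The fingers move at their own pace and stop on an object; FORCE is the grip in N (left out, the last holds). Time passes only in rows, so rows that repeat a pose let the fingers close, or fill a call up. It gives the time, the measured TCP pose, the force, the opening and the grip force at its end, in the units of the state.
- ctrl.get_obs(): the state, without advancing time (a new reading comes with each control period).
- snapshot(name): name is "side" or "top"; returns the picture (480x640x3 uint8, red, green, blue); there is no depth.
- camera_model(name): a dict with "intrinsics" (3x3 intrinsics, pixels), "R" (3x3) and "t" (3): a world point X has camera coordinates R X + t. Camera axes: x right, y down, z forward; pixel columns grow to the right and rows downward; lengths in m; the calibration is good to about 2 mm. A picture is of the moment at which its call begins. camera_model takes no time and is no camera call.
- ctrl.sign_off(): hands the job in; it is judged then, once.
Trained networks look in the newest picture that a camera, given by its name, has taken for a name from the list of things; names that differ only in an ending like _2 or _b are one class to them, and where a whole thing is asked for, a point or a joint stands for the part that bears it (a point fixed in the world has none). Each returns a list of dicts, best first, with "conf" (0 to 1); they miss things now and then, are a little off and sometimes report something else, mostly with a low value. They report only what shows in the picture. A call takes as long as a camera call. They do not tell look-alikes from the thing itself.
- nets.recognise(label, camera): "at" ([x, y, z] in m, in the coordinates of the camera as it stood for that picture, good to about 4 mm: the middle of the surface that is visible of it).
- nets.tip_of(label, camera): "at" ([x, y, z] in m, in the coordinates of the camera as it stood for that picture, good to about 4 mm: a listed point, or the origin of a listed thing).
The state is a dict: "time": time; "joint_positions": joint angles; "qvel": joint speeds; "effort": joint torques, N m; "position": TCP position; "eef_rot": TCP orientation; "ft_force": force on the tool from outside, world axes, zero at the start; "moment": the same for the moment, N m; "finger_gap": finger opening in m; "gripper_force": force on a finger pad.
Only numpy, scipy, OpenCV 4.12 (cv2) and the standard library are available. Lean on these libraries where they do the work, as an engineer would, in place of code of your own. Each camera call takes 0.05 s, during which the arm holds its last target. There are 200 camera calls.

TASK

Unlock the spent filter in the open bay of the white filter unit by turning it anticlockwise, lift it out and stand it upright in the steel discard tray. Then swing the bay's access panel shut, turn the panel's quarter-turn fastener clockwise until its slot lines up with the marks on the panel, and press the panel fully down against the frame. Finish while still holding the panel pressed down, and leave everything else on the bench where it is.

Things in the scene. Friction and masses are not known exactly. Their poses are not given: they have to be found in the camera images.
- unit: White filter unit, fixed, 130 mm (x) by 250 mm (y). Origin: on the bench below the centre of its open square bay (130 mm outside, 118 mm inside, rim 75 mm high, floor 15 mm above the bench). Beside the bay at +y (65 to 185 mm) is a block 72 mm high with a dark display.
- socket (a point): Centre of the bay floor, axes as the unit's. Round it a collar 62 mm across, 18 mm high, and two bayonet hooks at +x and -x; their lips (32 to 47 mm from the centre, 24 mm wide, top 38 mm above this floor) lie over the filter's lugs.
- filter: Spent filter, white plastic, 0.09 kg, loose in the socket. Origin: centre of its underside. Body 48 mm across, 28 mm high; two lugs along its x (74 mm tip to tip, 10 mm wide, 22 to 28 mm up). Locked at yaw 0 (a stop) to 0.65 rad from the unit's; starts at 0 to 0.3. Turned anticlockwise from above (+yaw) to 1.0 to 1.57 rad from the unit's, it lifts straight out. Little friction.
- filter_grip (a point): Centre of the filter's bar grip, 42 mm above its underside, axes as the filter's. The bar is 42 mm along x, 14 mm along y and stands 28 to 56 mm above the filter's underside; its top is 4 mm below the bay's rim.
- tray: Shallow steel discard tray, fixed, 170 mm (x) by 200 mm (y), walls 4 mm thick and 35 mm high, floor 4 mm thick. Origin: centre of its underside. A small vial stands near its +x -y corner; the middle and the +y half are free.
- panel_swing (a joint): Swing of the access panel (rad): 0 = shut, level over the bay; 1.57 = upright; 2.15 = leaning out over the block, its stop. Starts at 1.8 to 2.1. Its stiff hinge (0.2 N m) keeps it where it is left: push it all the way down. Panel: aluminium plate 130 by 130 by 6 mm, fastener at its centre, free edge 134 mm from the hinge line.
- panel_hinge (a point): Middle of the panel's hinge line, 82 mm above the bench, 69 mm to +y of the bay's centre; the line runs along the unit's x, axes as the unit's. Shut, the panel reaches from here to the unit's -y, its underside at this height (7 mm above the rim, a rubber seal between), its outer face 6 mm higher.
- panel_press (a joint): How far the panel is pressed down towards the frame (m): 0 = floating on its sprung seal, 0.006 = fully down, at its stop. It springs back when let go: about 4 N starts it, about 9.5 N brings it fully down.
- fastener (a joint): Turn of the quarter-turn fastener (rad), growing clockwise seen from above with the panel shut. At 0 its wing and slot lie along the unit's x; at 1.57 along the unit's y, in line with the two dark dashes on the panel: aligned. Starts at 0.15 to 0.5, can be overturned to 2.2, stays where it is left (0.06 N m).
- fastener_grip (a point): Grip point on the fastener's axis, 26 mm above the panel's outer face, 69 mm from the hinge line. x: along the wing, z: out of the panel. Steel disc 42 mm across, 8 mm high; on it the wing, 40 mm long, 12 mm wide, 8 to 33 mm above the panel, with a dark slot along its top.
- vial: Bystander: amber vial 28 mm across, 50 mm high, standing in the tray near its +x -y corner. Origin under its centre.
- bottle: Bystander: amber reagent bottle with a blue cap, 66 mm across, 120 mm high. Origin under its centre.
- beaker: Bystander: white plastic beaker 100 mm across, 120 mm high. Origin under its centre.
- plate: Bystander: clear well plate 127 by 85 by 14 mm, lying flat. Origin under its centre.
- tipbox: Bystander: grey tip box 120 by 80 by 70 mm. Origin under its centre.
- pen: Bystander: white marker with a black cap, 140 mm long, 15 mm thick, lying flat. Origin under it, 50 mm from its rear end, x along it.
- pipette: Bystander: white and grey multichannel pipette lying flat, 220 by 100 by 30 mm, x along it.
There are look-alikes about, which are no part of the job. What is shaped like the filter but blue or brown is not meant.

How it is judged:
On the way, in this order (a step that is already met when the one before it is completed fails the run):
1. the filter stands upright in the tray, released (x of filter in the frame of tray between -0.065 and 0.065 m and y of filter in the frame of tray between -0.08 and 0.08 m and z of filter in the frame of tray below 0.012 m and angle between filter's own z axis and vertical below 0.2 rad and linear speed of filter below 0.03 m/s and contact force between the fingers and filter below 0.1 N), for 0.2 s.
2. the panel is swung shut (value of joint panel_swing below 0.04 rad), for 0.1 s.
3. the fastener's slot lines up with the marks, panel shut (value of joint panel_swing below 0.04 rad and value of joint fastener between 1.43 and 1.71 rad), for 0.2 s.
At the end, for the whole second after the job is handed in: The filter stands upright (within 0.2 rad) and still inside the tray, released; the panel is shut (within 0.04 rad), its fastener's slot is within 0.14 rad of the marks, and the fingers hold the panel or its fastener down with more than 4 N, at least 4.5 of its 6 mm pressed (all of step 1 and all of step 3 and value of joint panel_press above 0.0045 m and contact force between the fingers and panel_press above 4 N and velocity of joint fastener between -0.1 and 0.1 rad/s); the arm keeps its last pose, push and grip.
It fails at once if the vial, bottle or beaker is moved more than 40 mm or knocked over (distance of any of vial, bottle, beaker from where it was at the start of the episode above 0.04 m or angle between any of vial, bottle, beaker's own z axis and vertical above 0.5 rad).
It fails at once if the well plate, tip box, marker or pipette is moved more than 40 mm or tipped over (distance of any of plate, tipbox, pen, pipette from where it was at the start of the episode above 0.04 m or angle between any of plate, tipbox, pen, pipette's own z axis and vertical above 0.5 rad).
It also fails if it takes over 72 s, if anything falls off the work surface, if the arm or the gripper's body presses on something with over 40 N, if the wrist force passes 120 N, or if a joint passes its speed limit or range.

## Working session

There is one attempt and no reset: what is moved stays moved. The work goes in short steps, Python scripts to look and compute and a shell command to move; the robot and the scene stay as the last step left them, time stands still between calls to the robot, and variables do not carry over. Pictures are saved under pics/ and viewed, at most 10 in all, crops included, and the job is handed in when it is done.

```bash
mkdir -p pics; ls
cat > h.py <<'E'
import numpy as np, cv2
from cell import ctrl, snapshot, camera_model, nets
from scipy.spatial.transform import Rotation as Ro
def world(p,cam):
    m=camera_model(cam); return np.array(m["R"]).T@(np.array(p)-np.array(m["t"]))
def pix(X,cam):
    m=camera_model(cam); c=np.array(m["R"])@np.array(X)+np.array(m["t"]); u=np.array(m["intrinsics"])@c; return u[:2]/u[2]
def ray(px,cam,z):
    m=camera_model(cam); R=np.array(m["R"]);t=np.array(m["t"]); d=R.T@np.linalg.solve(np.array(m["intrinsics"]),[px[0],px[1],1]); o=-R.T@t
    return o+d*(z-o[2])/d[2]
def shot(cam,name):
    im=snapshot(cam); cv2.imwrite(f"pics/{name}.png",im[:,:,::-1]); return im
E
python3 - <<'E'
from h import *
for c in("top","side"):
    shot(c,c+"0")
    print(c,np.round(-np.array(camera_model(c)["R"]).T@np.array(camera_model(c)["t"]),3))
    for l in("unit","filter","filter_grip","tray","panel_hinge","fastener_grip","vial","bottle","beaker","socket"):
        print(l,[(np.round(world(d["at"],c),3).tolist(),round(d["conf"],2)) for d in nets.tip_of(l,c)][:4])
o=ctrl.get_obs();print(o["time"],o["position"],o["eef_rot"])
E
```

```text
pics
top [ 0.466 -0.058  1.295]
unit [([0.6, 0.004, 0.001], 0.61)]
filter [([0.433, 0.011, 0.001], 0.75), ([0.389, 0.253, 0.002], 0.58), ([0.398, 0.117, 0.0], 0.57), ([0.594, 0.008, 0.014], 0.55)]
filter_grip [([0.387, 0.255, 0.048], 0.83), ([0.436, 0.014, 0.042], 0.82), ([0.396, 0.12, 0.043], 0.57), ([0.593, 0.006, 0.063], 0.54)]
tray [([0.485, -0.302, 0.006], 0.59), ([0.579, 0.078, 0.085], 0.47)]
panel_hinge [([0.582, 0.076, 0.087], 0.78)]
fastener_grip []
vial [([0.522, -0.364, 0.005], 0.67)]
bottle [([0.719, -0.153, 0.0], 0.7)]
beaker [([0.658, 0.403, -0.002], 0.69)]
socket [([0.591, 0.006, 0.015], 0.82)]
side [0.301 0.928 1.148]
unit [([0.598, 0.008, 0.001], 0.58)]
filter [([0.401, 0.12, 0.003], 0.95), ([0.431, 0.009, 0.003], 0.92), ([0.387, 0.254, 0.001], 0.89)]
filter_grip [([0.399, 0.116, 0.04], 0.96), ([0.43, 0.01, 0.047], 0.94), ([0.393, 0.255, 0.042], 0.92)]
tray [([0.481, -0.3, -0.002], 0.82)]
panel_hinge [([0.58, 0.075, 0.084], 0.85), ([0.353, -0.086, 0.003], 0.75)]
fastener_grip [([0.75, -0.343, 0.0], 0.69), ([0.575, 0.127, 0.138], 0.59)]
vial [([0.517, -0.364, 0.005], 0.46)]
bottle [([0.719, -0.154, 0.004], 0.84)]
beaker [([0.659, 0.411, -0.0], 0.96)]
socket [([0.478, -0.299, -0.001], 0.58), ([0.518, -0.362, 0.005], 0.27)]
1.1 [ 0.17134041 -0.46971897  0.24530208] [-3.14158612e+00  3.20069888e-05  3.49825098e-01]
```

View pics/top0.png

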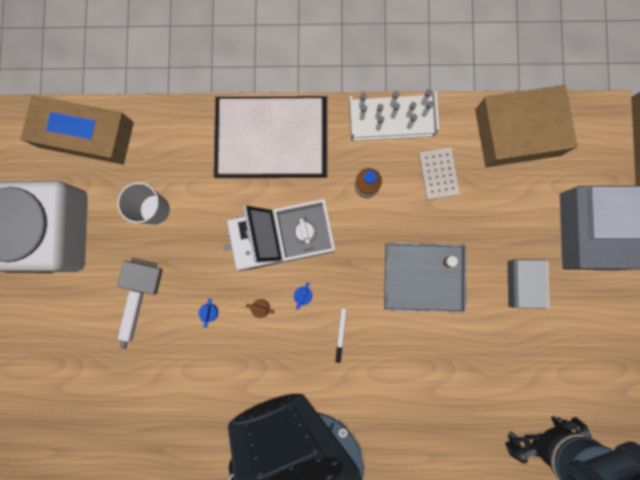

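View pics/side0.png

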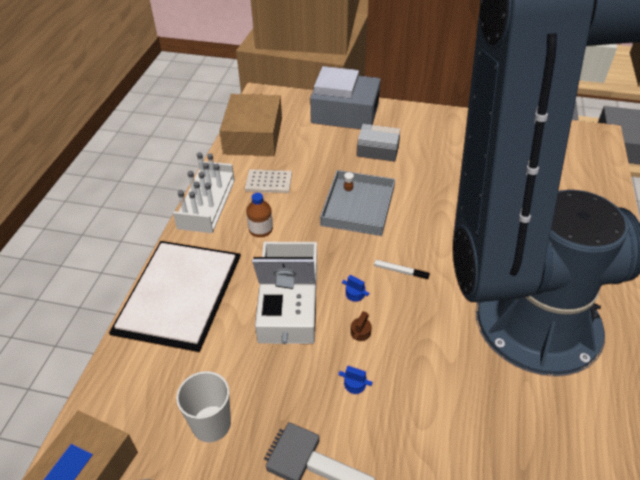

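Run:
```python
from h import *
im=cv2.imread("pics/top0.png")[190:280,220:345]
cv2.imwrite("pics/crop0.png",cv2.resize(im,None,fx=6,fy=6,interpolation=cv2.INTER_CUBIC))
```

```text
(no output)
```

View pics/crop0.png

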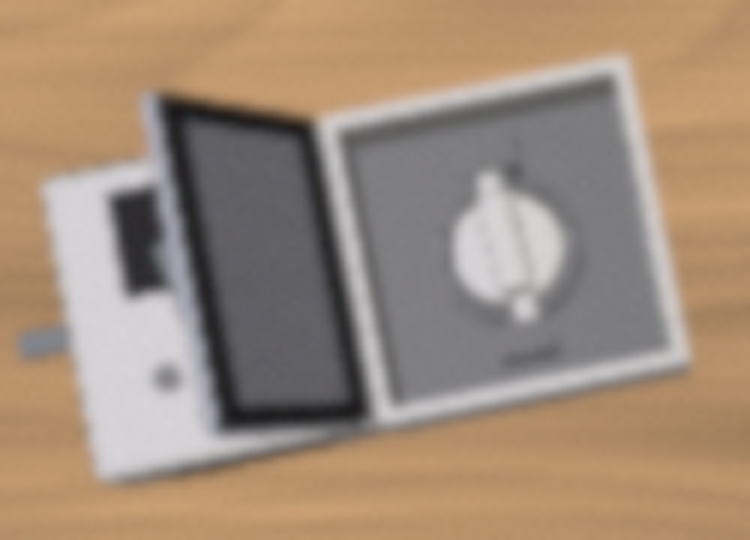

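Run:
```python
from h import *
f=lambda p,z: ray((220+(p[0]+.5)/6-.5,190+(p[1]+.5)/6-.5),"top",z)
C=[f(p,.075) for p in((318,122),(628,57),(690,362),(372,425))]
B=[f(p,.072) for p in((42,182),(100,480))]
print(np.round(C,4),np.round(B,4))
c=np.mean(C,0);print("bay",c)
for a,b in((C[3],C[0]),(C[2],C[1]),(B[1],B[0])): d=b-a;print("x edge",np.arctan2(d[1],d[0]),np.linalg.norm(d))
for a,b in((C[1],C[0]),(C[2],C[3]),(C[1],B[0]),(C[2],B[1])): d=b-a;print("y edge",np.arctan2(-d[0],d[1]),np.linalg.norm(d))
a,b=f((525,310),.043),f((487,183),.043);d=b-a;print("filter",f((508,247),.043),(a+b)/2,np.arctan2(d[1],d[0]),np.linalg.norm(d))
g=[f(p,.071) for p in((492,205),(522,287))];print(g)
for l in("unit","bottle"): print(l,[pix(world(x["at"],"top"),"top") for x in nets.recognise(l,"top")])
for q in((385,243),(465,243),(466,311),(386,311)): print(ray(q,"top",.035))
print(ray((452,262),"top",.05))
```

```text
[[ 0.6449  0.084   0.075 ]
 [ 0.6719 -0.0443  0.075 ]
 [ 0.5456 -0.07    0.075 ]
 [ 0.5194  0.0604  0.075 ]] [[0.6202 0.1991 0.072 ]
 [0.4966 0.1728 0.072 ]]
bay [0.59543288 0.0075416  0.075     ]
x edge 0.1857883183049071 0.1276382847608204
x edge 0.20064106043496877 0.12892491006048631
x edge 0.20962565887876766 0.12636649086975446
y edge 0.20775428867748005 0.13111370774323758
y edge 0.19787375131580354 0.13300660881998483
y edge 0.20925456825734878 0.24885281542263843
y edge 0.19894456315588435 0.24770868771066543
filter [0.5962037  0.00661867 0.043     ] [0.59646766 0.00748202 0.043     ] 0.29481821084209914 0.0563822900119109
[array([0.61076325, 0.01188884, 0.071     ]), array([ 0.57670991, -0.0007121 ,  0.071     ])]
unit [array([275.8734055 , 235.42722539])]
bottle [array([367.9550635 , 182.77598838])]
[ 0.56596144 -0.19808039  0.035     ]
[ 0.56624807 -0.39921622  0.035     ]
[ 0.39601861 -0.39818139  0.035     ]
[ 0.39494683 -0.19926804  0.035     ]
[ 0.51760186 -0.36210992  0.05      ]
```

```bash
cat > d.py <<'E'
import sys
from h import *
# target x y z yaw [tilt about tool x]; prints tool-frame normalised shift and turn
a=[float(v) for v in sys.argv[1:]]
o=ctrl.get_obs(); R=Ro.from_euler("xyz",o["eef_rot"]); T=Ro.from_euler("xyz",[np.pi,0,a[3]])
if len(a)>4: T=T*Ro.from_euler("x",a[4])
print("d",np.round(R.inv().apply(np.array(a[:3])-o["position"])/.2,3),"r",np.round((R.inv()*T).as_rotvec()/2/np.pi,4))
print(round(o["time"],2),np.round(o["position"],4),np.round(o["eef_rot"],3),"ft",np.round(o["ft_force"],1),np.round(o["moment"],2),"gap",round(o["finger_gap"],4),round(o["gripper_force"],1), np.round(o["joint_positions"],2))
E
python3 -c "from cell import ctrl;print(ctrl.finger_overhang)"
python3 -m creep '[[0.31,-0.17,0,0,0,0,0.5],[0.62,-0.33,0,0,0,0,0.5],[0.93,-0.5,0,0,0,0,0.5],[0.93,-0.5,0,0,0,0,0.5],[0.93,-0.5,0,0,0,0,0.5]]' 30
python3 -m creep '[[0.31,-0.17,0,0,0,0,0.5],[0.62,-0.33,0,0,0,0,0.5],[0.93,-0.5,0,0,0,0,0.5],[0.93,-0.5,0,0,0,0,0.5],[0.93,-0.5,0,0,0,0,0.5]]'
python3 d.py 0.5963 0.007 0.15 0.32
```

```text
0.014
time: 1.82
position: [0.3128, -0.3109, 0.2454]
eef_rot: [3.141, -0.0, 0.353]
ft_force: [0.0, -0.1, -0.6]
finger_gap: 0.0427
gripper_force: 0.0
time: 2.45
position: [0.4529, -0.1539, 0.245]
eef_rot: [-3.141, 0.0, 0.352]
ft_force: [-0.3, -0.5, -0.3]
finger_gap: 0.0425
gripper_force: 0.0
d [ 0.95  -0.508  0.475] r [-0.      0.0001  0.005 ]
2.45 [ 0.4529 -0.1539  0.245 ] [-3.141  0.     0.352] ft [-0.3 -0.5 -0.3] [-0.03  0.07  0.  ] gap 0.0425 0.0 [-0.33  0.17 -0.09  1.31 -0.    2.46]
```

```bash
python3 -m creep '[[0.31,-0.17,0,0,0,0.005,0.5],[0.62,-0.33,0,0,0,0.005,0.5],[0.95,-0.508,0.2,0,0,0.005,0.5],[0.95,-0.508,0.4,0,0,0.005,0.5],[0.95,-0.508,0.475,0,0,0.005,0.5]]'
python3 - <<'E'
from h import *
for c in("top","side"): shot(c,c+"1")
im=cv2.imread("pics/top1.png")[190:280,220:345];im2=cv2.imread("pics/side1.png")[190:350,225:345]
a=cv2.resize(im,(500,360),interpolation=2);b=cv2.resize(im2,(270,360),interpolation=2)
cv2.imwrite("pics/c1.png",np.hstack([a,b]))
for l in("unit","panel_hinge","filter_grip","fastener_grip","socket"):
  for c in("top","side"):print(l,c,[(np.round(world(d["at"],c),3).tolist(),round(d["conf"],2)) for d in nets.tip_of(l,c)][:4])
E
python3 d.py 0.5963 0.007 0.06 0.32
```

```text
time: 3.08
position: [0.5951, 0.0061, 0.1468]
eef_rot: [-3.14, 0.004, 0.319]
ft_force: [-0.9, -0.9, 0.0]
finger_gap: 0.0429
gripper_force: 0.0
unit top []
unit side [([0.596, 0.005, 0.003], 0.58)]
panel_hinge top []
panel_hinge side [([0.576, 0.075, 0.084], 0.87), ([0.571, 0.126, 0.139], 0.35)]
filter_grip top [([0.385, 0.255, 0.045], 0.59)]
filter_grip side [([0.428, 0.01, 0.046], 0.88), ([0.396, 0.12, 0.041], 0.7), ([0.393, 0.254, 0.044], 0.66)]
fastener_grip top []
fastener_grip side [([0.571, 0.127, 0.139], 0.75), ([0.658, 0.41, -0.002], 0.18)]
socket top [([0.521, -0.365, 0.004], 0.41)]
socket side []
d [ 0.002 -0.004  0.454] r [ 0.     -0.0001 -0.0003]
3.67 [0.5961 0.0061 0.1508] [ 3.141e+00 -1.000e-03  3.180e-01] ft [-1.2  0.8 -1.3] [ 0.05 -0.06  0.02] gap 0.0426 0.0 [ 0.01  0.44  0.04  1.17 -0.    2.83]
```

View pics/c1.png

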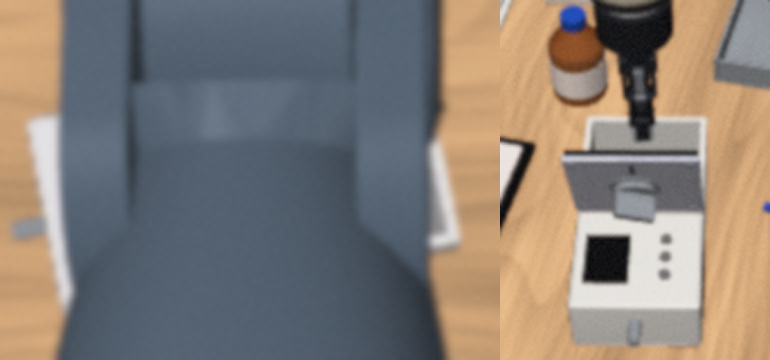

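```bash
python3 -m creep '[[0,-0.004,0.15,0,0,0,0.5],[0,-0.004,0.3,0,0,0,0.5],[0,-0.004,0.4,0,0,0,0.5],[0,-0.004,0.45,0,0,0,0.5],[0,-0.004,0.45,0,0,0,0.5]]'
python3 -m creep '[[0,0,0,0,0,0,0],[0,0,0,0,0,0,0],[0,0,0,0,0,0,0],[0,0,0,0,0,0,0],[0,0,0,0,0,0,0]]' 30
python3 d.py 0.5963 0.007 0.06 0.32
```

```text
time: 4.3
position: [0.5955, 0.007, 0.0602]
eef_rot: [-3.141, 0.001, 0.318]
ft_force: [-0.5, -0.1, 0.9]
finger_gap: 0.0425
gripper_force: 0.0
time: 4.92
position: [0.5962, 0.007, 0.0612]
eef_rot: [3.141, -0.001, 0.318]
ft_force: [-0.8, 0.2, 7.1]
finger_gap: 0.0132
gripper_force: 33.9
d [0.    0.    0.006] r [ 0.0001 -0.0002 -0.0003]
4.92 [0.5962 0.007  0.0612] [ 3.141e+00 -1.000e-03  3.180e-01] ft [-0.8  0.2  7.1] [-0.02  0.21 -0.04] gap 0.0132 33.9 [ 0.01  0.5  -0.1   0.97 -0.    2.83]
```

```bash
python3 -m creep '[[0,0,-0.005,0,0,-0.02,0],[0,0,-0.005,0,0,-0.04,0],[0,0,-0.005,0,0,-0.06,0],[0,0,-0.005,0,0,-0.08,0],[0,0,-0.005,0,0,-0.1,0]]'
python3 -m creep '[[0,0,0,0,0,-0.02,0],[0,0,0,0,0,-0.04,0],[0,0,0,0,0,-0.06,0],[0,0,0,0,0,-0.085,0],[0,0,0,0,0,-0.085,0]]'
python3 d.py 0.5963 0.007 0.06 1.47
```

```text
time: 5.55
position: [0.5958, 0.007, 0.0615]
eef_rot: [3.141, -0.0, 0.951]
ft_force: [-1.4, -0.4, -1.0]
finger_gap: 0.0133
gripper_force: 32.8
time: 6.18
position: [0.5958, 0.007, 0.0615]
eef_rot: [3.141, -0.0, 1.48]
ft_force: [0.6, 0.2, -0.3]
finger_gap: 0.0135
gripper_force: 32.8
d [0.    0.003 0.007] r [ 0.     -0.      0.0016]
6.17 [0.5958 0.007  0.0615] [ 3.141 -0.     1.48 ] ft [ 0.6  0.2 -0.3] [-0.02 -0.04  0.02] gap 0.0135 32.8 [ 0.01  0.5  -0.1   0.97  0.    1.67]
```

```bash
python3 -m creep '[[0,0,-0.1,0,0,0,0],[0,0,-0.25,0,0,0,0],[0,0,-0.4,0,0,0,0],[0,0,-0.5,0,0,0,0],[0,0,-0.5,0,0,0,0]]'
python3 -m creep '[[-0.18,-0.06,0,0,0,0,0],[-0.36,-0.12,0,0,0,0,0],[-0.54,-0.18,0,0,0,0,0],[-0.72,-0.24,0,0,0,0,0],[-0.72,-0.24,0,0,0,0,0]]'
python3 -m creep '[[-0.18,-0.06,0,0,0,0,0],[-0.36,-0.12,0,0,0,0,0],[-0.54,-0.18,0,0,0,0,0],[-0.72,-0.24,0,0,0,0,0],[-0.72,-0.24,0,0,0,0,0]]'
python3 - <<'E'
from h import *
shot("side","s2");shot("top","t2")
a=cv2.imread("pics/side2.png") if 0 else cv2.imread("pics/s2.png")[130:330,230:420];b=cv2.imread("pics/t2.png")[180:330,220:480]
cv2.imwrite("pics/c2.png",np.hstack([cv2.resize(a,(380,400),interpolation=2),cv2.resize(b,(416,400),interpolation=2)])[:, :796])
E
python3 d.py 0.475 -0.27 0.0505 1.48
```

```text
time: 6.8
position: [0.5966, 0.007, 0.1627]
eef_rot: [3.139, -0.0, 1.478]
ft_force: [0.2, 0.0, -0.6]
finger_gap: 0.0132
gripper_force: 32.8
time: 7.42
position: [0.5336, -0.1339, 0.1602]
eef_rot: [-3.14, 0.0, 1.476]
ft_force: [0.6, -0.0, -1.2]
finger_gap: 0.0135
gripper_force: 32.8
time: 8.05
position: [0.4734, -0.2724, 0.1604]
eef_rot: [-3.141, -0.0, 1.477]
ft_force: [-0.1, -0.3, -0.9]
finger_gap: 0.0132
gripper_force: 32.8
d [0.003 0.004 0.551] r [-0.0001 -0.0001 -0.0001]
8.15 [ 0.4743 -0.2707  0.1606] [-3.141e+00 -1.000e-03  1.479e+00] ft [-0.6  0.4 -1.3] [ 0.   -0.06 -0.06] gap 0.0132 32.8 [-0.52  0.34 -0.08  1.15  0.    1.14]
```

View pics/c2.png

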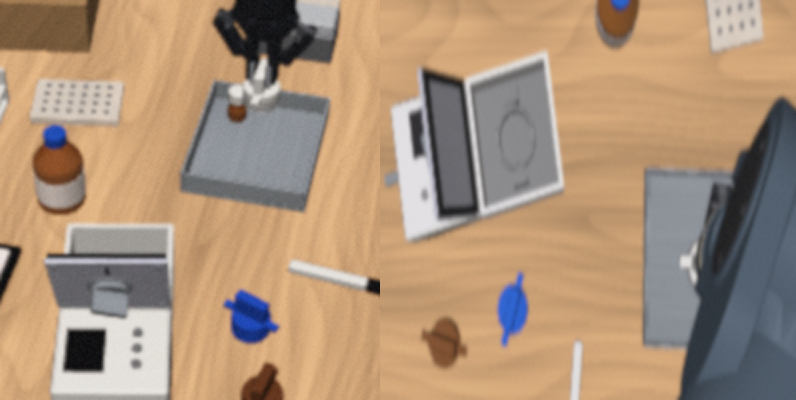

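The side crop (around 262,85) shows the filter upright in the fingers over the tray. The top crop shows an empty bay (515,140). Now I lower it.

```bash
python3 -m creep '[[0,0,0.15,0,0,0,0],[0,0,0.3,0,0,0,0],[0,0,0.42,0,0,0,0],[0,0,0.51,0,0,0,0],[0,0,0.52,0,0,0,0]]'
python3 -m creep '[[0,0,0.008,0,0,0,0],[0,0,0.015,0,0,0,0],[0,0,0.022,0,0,0,0],[0,0,0.028,0,0,0,0],[0,0,0.028,0,0,0,0]]'
python3 d.py 0.475 -0.27 0.0505 1.48
```

```text
time: 8.78
position: [0.4739, -0.2696, 0.056]
eef_rot: [-3.139, -0.001, 1.482]
ft_force: [0.2, 0.5, -1.9]
finger_gap: 0.0131
gripper_force: 32.7
time: 9.4
position: [0.4741, -0.2713, 0.0517]
eef_rot: [-3.142, -0.0, 1.481]
ft_force: [-0.2, 0.1, -0.9]
finger_gap: 0.0134
gripper_force: 32.7
d [0.007 0.004 0.006] r [-0.     -0.      0.0001]
9.4 [ 0.4741 -0.2713  0.0517] [-3.142 -0.     1.481] ft [-0.2  0.1 -0.9] [-0.01 -0.05  0.05] gap 0.0134 32.7 [-0.52  0.42 -0.26  0.89 -0.    1.14]
```

```bash
python3 -m creep '[[0,0,0.005,0,0,0,0],[0,0,0.01,0,0,0,0],[0,0,0.014,0,0,0,0],[0,0,0.014,0,0,0,0],[0,0,0.014,0,0,0,0]]'
```

```text
time: 10.02
position: [0.4743, -0.2714, 0.0502]
eef_rot: [3.141, 0.001, 1.481]
ft_force: [-8.6, 3.5, 23.7]
finger_gap: 0.0132
gripper_force: 36.2
```

```bash
python3 -m creep '[[0,0,-0.005,0,0,0,0.4],[0,0,-0.005,0,0,0,0.4],[0,0,-0.005,0,0,0,0.4],[0,0,-0.005,0,0,0,0.4],[0,0,-0.005,0,0,0,0.4]]'
python3 -m creep '[[0,0,-0.1,0,0,0,0.4],[0,0,-0.3,0,0,0,0.4],[0,0,-0.55,0,0,0,0.4],[0,0,-0.8,0,0,0,0.4],[0,0,-1,0,0,0,0.4]]'
python3 -m creep '[[0.2,0,0,0,0,0,0],[0.5,0.15,-0.2,0,0,0,0],[0.75,0.3,-0.2,0,0,0,0],[1,0.32,-0.2,0,0,0,0],[1,0.32,-0.2,0,0,0,0]]'
python3 - <<'E'
from h import *
shot("side","s3");shot("top","t3")
a=cv2.imread("pics/s3.png")[130:330,230:420];b=cv2.imread("pics/t3.png")[180:330,220:480]
cv2.imwrite("pics/c3.png",np.hstack([cv2.resize(a,(380,400),interpolation=2),cv2.resize(b,(416,400),interpolation=2)])[:, :796])
for l in("filter","panel_hinge","fastener_grip"):
  for c in("top","side"):print(l,c,[(np.round(world(d["at"],c),3).tolist(),round(d["conf"],2)) for d in nets.tip_of(l,c)][:4])
E
python3 d.py 0.5625 0.168 0.29 1.774
```

```text
time: 10.65
position: [0.4742, -0.2712, 0.0498]
eef_rot: [-3.141, -0.0, 1.481]
ft_force: [-0.3, -0.6, -0.2]
finger_gap: 0.0341
gripper_force: 0.0
time: 11.28
position: [0.4743, -0.2713, 0.2521]
eef_rot: [3.14, 0.001, 1.481]
ft_force: [0.0, -0.9, -0.3]
finger_gap: 0.0345
gripper_force: 0.0
time: 11.9
position: [0.5567, -0.0743, 0.2897]
eef_rot: [-3.141, -0.001, 1.485]
ft_force: [0.2, -1.1, -0.7]
finger_gap: 0.0002
gripper_force: 0.0
filter top [([0.473, -0.275, 0.008], 0.88), ([0.397, 0.121, -0.001], 0.73), ([0.391, 0.255, 0.0], 0.67)]
filter side [([0.401, 0.118, -0.001], 0.87), ([0.431, 0.011, 0.004], 0.84), ([0.475, -0.274, 0.007], 0.67), ([0.39, 0.259, 0.001], 0.61)]
panel_hinge top [([0.584, 0.078, 0.084], 0.61)]
panel_hinge side [([0.58, 0.074, 0.087], 0.74)]
fastener_grip top []
fastener_grip side [([0.572, 0.127, 0.14], 0.53)]
d [ 1.232 -0.079 -0.   ] r [ 0.      0.     -0.0469]
12.3 [ 0.5557 -0.0787  0.29  ] [3.142 0.    1.479] ft [ 1.  -0.1  0.4] [ 0.04 -0.01  0.05] gap -0.0003 0.0 [-0.14  0.34  0.25  1.48 -0.    1.52]
```

View pics/c3.png

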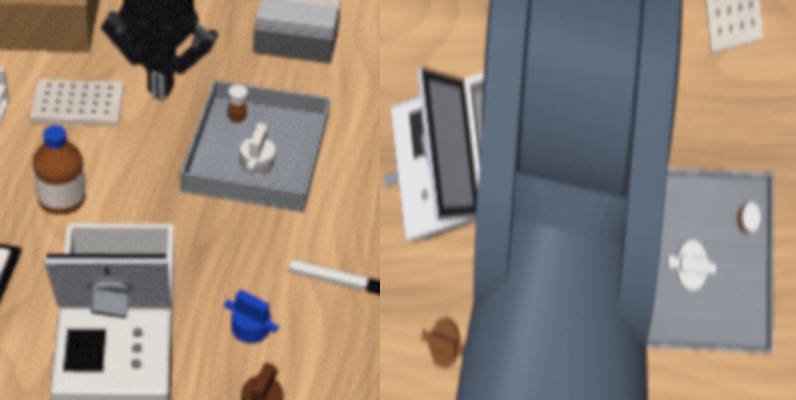

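The filter stands upright and released in the tray (side crop 258,150), and the vial is untouched (238,100). Next is getting behind the panel.

```bash
python3 -m creep '[[0.25,-0.02,0,0,0,-0.02,0],[0.5,-0.04,0,0,0,-0.04,0],[0.75,-0.06,0,0,0,-0.047,0],[1,-0.079,0,0,0,-0.047,0],[1,-0.079,0,0,0,-0.047,0]]'
python3 d.py 0.5625 0.168 0.29 1.774
```

```text
time: 12.92
position: [0.558, 0.1252, 0.2897]
eef_rot: [-3.141, -0.0, 1.779]
ft_force: [0.5, -0.1, -0.2]
finger_gap: 0.0002
gripper_force: 0.0
d [ 0.205  0.066 -0.002] r [-0.     -0.0001  0.0008]
12.93 [0.558  0.1252 0.2897] [-3.141 -0.     1.779] ft [ 0.5 -0.1 -0.2] [-0.02 -0.01  0.02] gap 0.0002 0.0 [0.22 0.37 0.29 1.49 0.   1.58]
```

```bash
python3 -m creep '[[0.205,0.066,0,0,0,0,0],[0.205,0.066,0.1,0,0,0,0],[0.205,0.066,0.25,0,0,0,0],[0.205,0.066,0.4,0,0,0,0],[0.205,0.066,0.47,0,0,0,0]]'
python3 -m creep '[[-0.1,0,0,0,0,0,0],[-0.2,0,0,0,0,0,0],[-0.3,0,0,0,0,0,0],[-0.4,0,0,0,0,0,0],[-0.48,0,0,0,0,0,0]]'
python3 - <<'E'
from h import *
shot("side","s4")
a=cv2.imread("pics/s4.png")[130:350,210:390]
cv2.imwrite("pics/c4.png",cv2.resize(a,(450,550),interpolation=2))
E
python3 d.py 0.5625 0.168 0.196 1.774
```

```text
time: 13.55
position: [0.5623, 0.1643, 0.1946]
eef_rot: [-3.14, 0.0, 1.775]
ft_force: [1.0, 0.5, -0.9]
finger_gap: 0.0004
gripper_force: 0.0
time: 14.18
position: [0.5826, 0.0701, 0.196]
eef_rot: [3.141, -0.0, 1.775]
ft_force: [0.4, 2.7, -1.1]
finger_gap: 0.0
gripper_force: 1.0
d [ 0.506  0.001 -0.001] r [-0.      0.0001  0.0001]
14.22 [0.5828 0.0688 0.1959] [-3.142e+00  1.000e-03  1.775e+00] ft [ 0.6 -2.3  0.9] [ 0.   -0.05  0.01] gap -0.0001 0.4 [ 0.12  0.41  0.11  1.27 -0.    1.48]
```

View pics/c4.png

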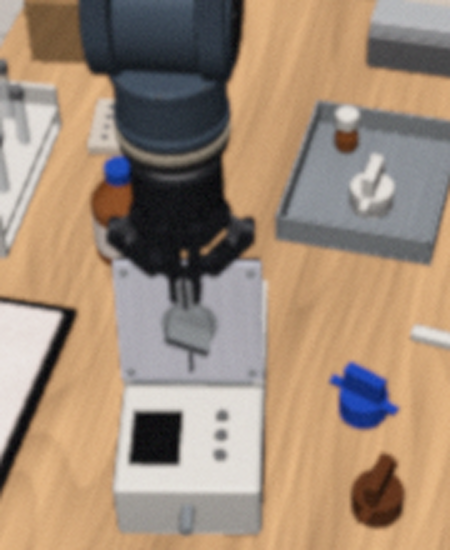

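The side crop shows the closed fingers on the upper part of the outer face (185,290), above the fastener (190,325), with the panel a bit past upright. I follow the arc down.

```bash
python3 -m creep '[[-0.1,0,0,0,0,0,0],[-0.2,0,0,0,0,0,0],[-0.3,0,0.04,0,0,0,0],[-0.393,0,0.137,0,0,0,0],[-0.48,0,0.295,0,0,0,0]]'
python3 -m creep '[[-0.02,0,0.06,0,0,0,0],[-0.03,0,0.12,0,0,0,0],[-0.035,0,0.16,0,0,0,0],[-0.035,0,0.18,0,0,0,0],[-0.035,0,0.19,0,0,0,0]]'
python3 d.py 0.5625 0.168 0.196 1.774
```

```text
time: 14.85
position: [0.6027, -0.024, 0.1366]
eef_rot: [3.14, 0.001, 1.776]
ft_force: [0.3, 2.1, 0.1]
finger_gap: -0.0001
gripper_force: 0.6
time: 15.48
position: [0.6036, -0.0289, 0.0993]
eef_rot: [3.141, 0.0, 1.777]
ft_force: [-0.8, 0.3, 4.0]
finger_gap: 0.0002
gripper_force: 1.8
d [ 1.005  0.    -0.484] r [0.0001 0.     0.0004]
15.47 [ 0.6036 -0.0289  0.0993] [3.141 0.    1.777] ft [-0.8  0.3  4. ] [-0.04  0.16  0.04] gap 0.0002 1.8 [-0.05  0.49 -0.02  1.06  0.    1.32]
```

```bash
python3 -m creep '[[0,0,0.008,0,0,0,0],[0,0,0.015,0,0,0,0],[0,0,0.015,0,0,0,0],[0,0,0.015,0,0,0,0],[0,0,0.015,0,0,0,0]]'
python3 -m creep '[[0,0,-0.1,0,0,0,0],[-0.2,0,-0.3,0,0,0,0.5],[-0.5,0,-0.55,0,0,0,0.5],[-0.8,0,-0.6,0,0,0,0.5],[-1,0,-0.6,0,0,0,0.5]]'
python3 - <<'E'
from h import *
shot("side","s5");shot("top","t5")
a=cv2.imread("pics/s5.png")[210:310,240:340];b=cv2.imread("pics/t5.png")[190:290,220:340]
cv2.imwrite("pics/c5.png",np.hstack([cv2.resize(a,(350,350),interpolation=2),cv2.resize(b,(432,360),interpolation=2)[:350]]))
for l in("fastener_grip","panel_hinge"):
  for c in("top","side"):print(l,c,[(np.round(world(d["at"],c),3).tolist(),round(d["conf"],2)) for d in nets.tip_of(l,c)][:4])
E
python3 d.py 0.5955 0.0075 0.2 3.04
```

```text
time: 16.1
position: [0.6036, -0.029, 0.0964]
eef_rot: [3.141, -0.0, 1.776]
ft_force: [-1.1, 0.9, 5.3]
finger_gap: -0.0002
gripper_force: 2.9
time: 16.73
position: [0.6447, -0.227, 0.2176]
eef_rot: [3.139, 0.001, 1.776]
ft_force: [1.4, 0.3, 0.1]
finger_gap: 0.0425
gripper_force: 0.0
fastener_grip top [([0.597, 0.011, 0.114], 0.68)]
fastener_grip side [([0.596, 0.007, 0.114], 0.49)]
panel_hinge top [([0.583, 0.077, 0.086], 0.74)]
panel_hinge side [([0.575, 0.073, 0.083], 0.96)]
d [ 1.183 -0.     0.079] r [ 0.000e+00 -1.000e-04 -2.011e-01]
17.02 [ 0.644  -0.2241  0.2157] [-3.141 -0.     1.777] ft [-0.6 -0.1  0.8] [ 0.04 -0.03 -0.05] gap 0.0425 0.0 [-0.34  0.62  0.5   1.45  0.    1.03]
```

View pics/c5.png

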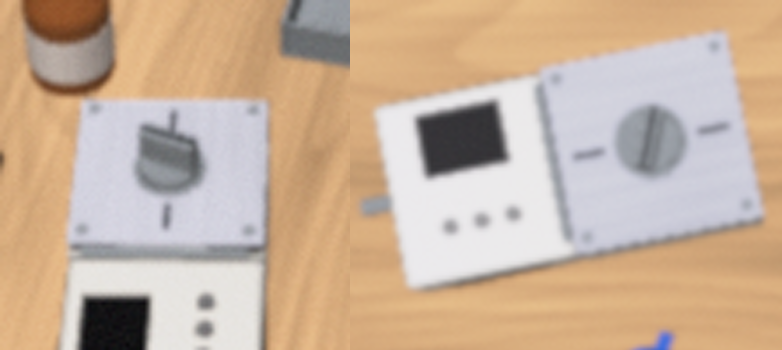

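The top crop shows the panel shut, with the dashes at (590,154) and (713,128) and the slot running (644,165)–(656,112), so the fastener is at about 0.4 rad.

```bash
python3 - <<'E'
from h import *
f=lambda p,z: ray((220+(p[0]-350+.5)/3.6-.5,190+(p[1]+.5)/3.6-.5),"top",z)
print(f((590,154),.088),f((713,128),.088),(f((590,154),.088)+f((713,128),.088))/2)
a,b=f((644,165),.121),f((656,112),.121);d=b-a;print((a+b)/2,np.arctan2(d[1],d[0]))
E
python3 -m creep '[[0.2,0,0,0,0,-0.025,0.5],[0.4,0,0,0,0,-0.05,0.5],[0.6,0,0,0,0,-0.075,0.5],[0.8,0,0,0,0,-0.1,0.5],[1,0,0,0,0,-0.125,0.5]]'
python3 d.py 0.5957 0.0075 0.15 2.94
```

```text
[0.58740676 0.04821496 0.088     ] [ 0.60521705 -0.03534796  0.088     ] [0.5963119 0.0064335 0.088    ]
[0.59444281 0.00564152 0.121     ] -0.21621473962618834
time: 17.65
position: [0.6024, -0.0266, 0.2162]
eef_rot: [3.141, 0.0, 2.568]
ft_force: [0.9, 0.2, 0.6]
finger_gap: 0.0426
gripper_force: 0.0
d [0.121 0.125 0.331] r [ 0.      0.     -0.0592]
17.65 [ 0.6024 -0.0266  0.2162] [3.141 0.    2.568] ft [0.9 0.2 0.6] [-0.   -0.04  0.02] gap 0.0426 0.0 [-0.04  0.44  0.2   1.34  0.    0.53]
```

```bash
python3 -m creep '[[0.06,0.06,0.05,0,0,-0.025,0.5],[0.121,0.125,0.15,0,0,-0.05,0.5],[0.121,0.125,0.25,0,0,-0.059,0.5],[0.121,0.125,0.33,0,0,-0.059,0.5],[0.121,0.125,0.33,0,0,-0.059,0.5]]'
python3 d.py 0.5957 0.0072 0.114 2.93
```

```text
time: 18.27
position: [0.5959, 0.0054, 0.149]
eef_rot: [-3.141, -0.002, 2.931]
ft_force: [-1.0, -0.0, -0.1]
finger_gap: 0.0429
gripper_force: 0.0
d [0.002 0.009 0.175] r [-0.0001 -0.0003  0.0002]
18.27 [0.5959 0.0054 0.149 ] [-3.141e+00 -2.000e-03  2.931e+00] ft [-1.  -0.  -0.1] [-0.04  0.01  0.04] gap 0.0429 0.0 [0.01 0.44 0.04 1.17 0.   0.22]
```

```bash
python3 -m creep '[[0,0.003,0.06,0,0,0,0.5],[0,0.003,0.12,0,0,0,0.5],[0,0.003,0.17,0,0,0,0.5],[0,0.003,0.175,0,0,0,0.5],[0,0.003,0.175,0,0,0,0.5]]'
python3 -m creep '[[0,0,0,0,0,0,0],[0,0,0,0,0,0,0],[0,0,0,0,0,0,0],[0,0,0,0,0,0,0],[0,0,0,0,0,0,0]]' 40
python3 d.py 0.596 0.007 0.114 1.774
```

```text
time: 18.9
position: [0.597, 0.0056, 0.115]
eef_rot: [3.142, 0.0, 2.932]
ft_force: [0.9, 1.4, -0.2]
finger_gap: 0.0425
gripper_force: 0.0
time: 19.52
position: [0.5971, 0.0061, 0.1152]
eef_rot: [3.141, 0.0, 2.933]
ft_force: [-0.3, 5.1, 1.7]
finger_gap: 0.0111
gripper_force: 42.9
d [0.006 0.003 0.006] r [ 0.0002 -0.      0.1844]
19.52 [0.5971 0.0061 0.1152] [3.141 0.    2.933] ft [-0.3  5.1  1.7] [ 1.18 -0.07  0.05] gap 0.0111 42.9 [ 0.01  0.46 -0.01  1.09  0.    0.22]
```

```bash
python3 -m creep '[[0,0.004,0,0,0,0.02,0],[0,0.004,0,0,0,0.04,0],[0,0.004,0,0,0,0.06,0],[0,0.004,0,0,0,0.08,0],[0,0.004,0,0,0,0.1,0]]'
python3 -m creep '[[0,0,0,0,0,0.02,0],[0,0,0,0,0,0.04,0],[0,0,0,0,0,0.06,0],[0,0,0,0,0,0.08,0],[0,0,0,0,0,0.0844,0]]'
python3 d.py 0.596 0.007 0.114 1.774
python3 - <<'E'
from h import *
shot("side","s6")
cv2.imwrite("pics/c6.png",cv2.resize(cv2.imread("pics/s6.png")[200:310,240:340],(500,550),interpolation=2))
E
```

```text
time: 20.15
position: [0.5969, 0.0053, 0.115]
eef_rot: [-3.14, 0.001, 2.299]
ft_force: [-1.9, -6.8, 2.4]
finger_gap: 0.0111
gripper_force: 42.9
time: 20.78
position: [0.5964, 0.005, 0.1148]
eef_rot: [-3.14, 0.002, 1.77]
ft_force: [-3.9, -8.7, 2.5]
finger_gap: 0.0107
gripper_force: 42.9
d [ 0.01  -0.     0.004] r [-0.0003  0.0004 -0.0006]
20.77 [0.5964 0.005  0.1148] [-3.14e+00  2.00e-03  1.77e+00] ft [-3.9 -8.7  2.5] [-1.71  1.06  0.06] gap 0.0107 42.9 [ 0.01  0.46 -0.01  1.09 -0.    1.38]
```

View pics/c6.png

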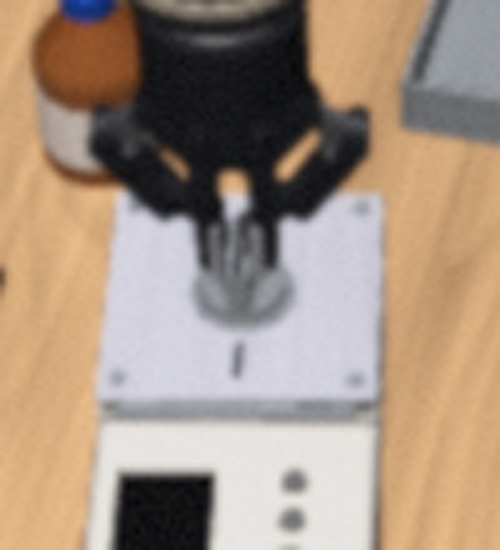

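The wing lies in line with the dash (side crop 237,360). I release and back off to check the angle from above.

```bash
python3 -m creep '[[0,0,0,0,0,0,0.5],[0,0,0,0,0,0,0.5],[0,0,0,0,0,0,0.5],[0,0,0,0,0,0,0.5],[0,0,-0.05,0,0,0,0.5]]'
python3 -m creep '[[0,0,-0.2,0,0,0,0.5],[0,0,-0.35,0,0,0,0.5],[-0.3,0,-0.4,0,0,0,0.5],[-0.6,0,-0.4,0,0,0,0.5],[-0.9,0,-0.4,0,0,0,0.5]]'
python3 - <<'E'
from h import *
shot("top","t7")
cv2.imwrite("pics/c7.png",cv2.resize(cv2.imread("pics/t7.png")[195:265,265:345],(640,560),interpolation=2))
E
python3 d.py 0.5965 0.0065 0.115 1.774
```

```text
time: 21.45
position: [0.5966, 0.0064, 0.1247]
eef_rot: [-3.14, -0.0, 1.774]
ft_force: [0.5, 0.6, 0.2]
finger_gap: 0.0424
gripper_force: 0.0
time: 22.08
position: [0.6336, -0.1717, 0.206]
eef_rot: [3.14, 0.001, 1.774]
ft_force: [1.3, -0.4, 0.4]
finger_gap: 0.0426
gripper_force: 0.0
d [0.944 0.    0.448] r [ 0.      0.0004 -0.0007]
22.12 [ 0.6337 -0.1784  0.2051] [3.142e+00 3.000e-03 1.770e+00] ft [-3.4 -7.5 -1.1] [-0.33  0.17  0.02] gap 0.0428 0.0 [-0.27  0.56  0.38  1.38 -0.    1.1 ]
```

View pics/c7.png

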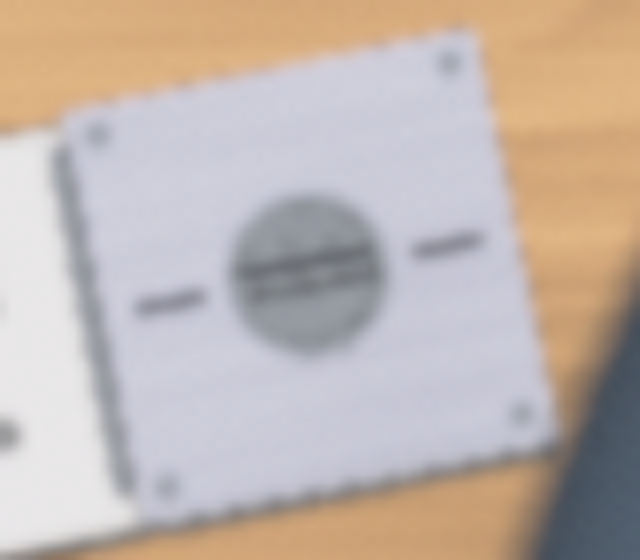

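Slot (240,270)–(372,250) against dashes (170,302)–(448,245): aligned within about 0.05 rad. I regrip it and press.

```bash
python3 -m creep '[[0.25,0,0,0,0,0,0.5],[0.5,0,0,0,0,0,0.5],[0.75,0,0,0,0,-0.002,0.5],[0.94,0,0.1,0,0,-0.002,0.5],[0.94,0,0.25,0,0,-0.002,0.5]]'
python3 d.py 0.5965 0.0065 0.1145 1.785
```

```text
time: 22.75
position: [0.5957, 0.0168, 0.156]
eef_rot: [3.139, 0.0, 1.789]
ft_force: [-0.0, -1.3, -0.7]
finger_gap: 0.0428
gripper_force: 0.0
d [-0.051 -0.008  0.208] r [0.0004 0.     0.0007]
22.75 [0.5957 0.0168 0.156 ] [3.139 0.    1.789] ft [-0.  -1.3 -0.7] [ 0.05  0.01 -0.04] gap 0.0428 0.0 [0.03 0.44 0.05 1.18 0.   1.38]
```

```bash
python3 -m creep '[[-0.03,-0.004,0,0,0,0,0.5],[-0.03,-0.004,0.03,0,0,0,0.5],[-0.03,-0.004,0.05,0,0,0,0.5],[-0.03,-0.004,0.05,0,0,0,0.5],[-0.03,-0.004,0.05,0,0,0,0.5]]'
python3 d.py 0.5965 0.0065 0.1145 1.785
```

```text
time: 23.38
position: [0.5961, 0.0081, 0.1453]
eef_rot: [3.141, 0.0, 1.786]
ft_force: [0.7, 0.6, -0.9]
finger_gap: 0.043
gripper_force: 0.0
d [-0.008  0.     0.154] r [0.0001 0.     0.0001]
23.38 [0.5961 0.0081 0.1453] [3.141 0.    1.786] ft [ 0.7  0.6 -0.9] [-0.04  0.02  0.02] gap 0.043 0.0 [0.01 0.44 0.04 1.16 0.   1.37]
```

```bash
python3 -m creep '[[-0.006,0,0.05,0,0,0,0.5],[-0.006,0,0.1,0,0,0,0.5],[-0.006,0,0.145,0,0,0,0.5],[-0.006,0,0.15,0,0,0,0.5],[-0.006,0,0.15,0,0,0,0.5]]'
python3 -m creep '[[0,0,0,0,0,0,0],[0,0,0,0,0,0,0],[0,0,0,0,0,0,0],[0,0,0,0,0,0,0],[0,0,0,0,0,0,0]]' 40
python3 -m creep '[[0,0,0.008,0,0,0,0],[0,0,0.016,0,0,0,0],[0,0,0.024,0,0,0,0],[0,0,0.028,0,0,0,0],[0,0,0.032,0,0,0,0]]'
python3 d.py 0.5965 0.0065 0.1145 1.785
```

```text
time: 24.0
position: [0.5962, 0.007, 0.1149]
eef_rot: [3.142, 0.0, 1.786]
ft_force: [0.6, 1.1, 0.6]
finger_gap: 0.0427
gripper_force: 0.0
time: 24.62
position: [0.596, 0.0069, 0.1149]
eef_rot: [-3.141, 0.0, 1.786]
ft_force: [-4.0, -2.4, 1.7]
finger_gap: 0.0111
gripper_force: 42.8
time: 25.25
position: [0.5962, 0.0068, 0.1088]
eef_rot: [3.141, 0.0, 1.786]
ft_force: [-5.1, -4.1, 9.4]
finger_gap: 0.0114
gripper_force: 43.6
d [-0.002  0.001 -0.029] r [0.     0.0001 0.0002]
25.25 [0.5962 0.0068 0.1088] [3.141 0.    1.786] ft [-5.1 -4.1  9.4] [-0.74  1.17  0.09] gap 0.0114 43.6 [ 0.01  0.47 -0.03  1.08 -0.    1.37]
```

```bash
python3 -m creep '[[0,0,0.003,0,0,0,0],[0,0,0.006,0,0,0,0],[0,0,0.009,0,0,0,0],[0,0,0.009,0,0,0,0],[0,0,0.009,0,0,0,0]]'
python3 d.py 0.5965 0.0065 0.1145 1.785
```

```text
time: 25.88
position: [0.5967, 0.0068, 0.108]
eef_rot: [3.14, 0.001, 1.786]
ft_force: [-7.2, -4.2, 18.0]
finger_gap: 0.0112
gripper_force: 45.0
d [-0.001 -0.001 -0.033] r [0.0003 0.0001 0.0002]
25.88 [0.5967 0.0068 0.108 ] [3.140e+00 1.000e-03 1.786e+00] ft [-7.2 -4.2 18. ] [-0.62  1.67  0.02] gap 0.0112 45.0 [ 0.01  0.47 -0.03  1.07 -0.    1.37]
```

```bash
python3 -m creep '[[0,0,0.002,0,0,0,0],[0,0,0.002,0,0,0,0],[0,0,0.002,0,0,0,0],[0,0,0.002,0,0,0,0],[0,0,0.002,0,0,0,0]]'
python3 - <<'E'
from h import *
shot("side","s8")
for l in("filter","fastener_grip"): print(l,[(np.round(world(d["at"],"side"),3).tolist(),round(d["conf"],2)) for d in nets.tip_of(l,"side")])
o=ctrl.get_obs();print(o["ft_force"],o["eef_rot"],np.abs(o["qvel"]).max())
print(ctrl.sign_off())
E
```

```text
time: 26.5
position: [0.5968, 0.0067, 0.1078]
eef_rot: [3.14, 0.001, 1.786]
ft_force: [-8.3, -4.7, 20.3]
finger_gap: 0.011
gripper_force: 45.3
filter [([0.401, 0.12, -0.003], 0.67), ([0.388, 0.256, 0.003], 0.62), ([0.472, -0.271, 0.006], 0.6), ([0.431, 0.012, 0.002], 0.58), ([0.519, -0.361, 0.004], 0.54)]
fastener_grip [([0.597, 0.003, 0.109], 0.55)]
[-8.282205   -5.11858888 20.42796566] [3.13962167e+00 8.04242446e-04 1.78589560e+00] 0.0019618642355942423
the job is handed in; nothing more can be done
None
```

I handed the job in at about 27 s with the filter upright and released in the tray, the panel shut, the fastener's slot within about 0.05 rad of the marks, and the gripper holding the panel down at its stop with about 20 N; sign-off returned no verdict.

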